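# Used ravioli stamp through the swing gate into the wash-up pen

### The job

We are done with the round brass ravioli stamp with the red knob: stand it on the table in the open end of the wooden wash-up lane, then push it along the table through the blue swing gate into the pen behind. Let go of it there, upright and far enough in that the gate swings shut behind it. Leave the square stamp with the green knob where it is.

Things in the scene. Friction and masses are not known exactly. Their poses are not given: they have to be found in the camera images.
- round_stamp: The used stamp, loose, upright on the table, 0.15 to 0.31 kg: round brass base 62 mm across and 24 high, steel neck 18 across, upright cylindrical red knob 32 across from 48 to 86 mm above the underside. Origin at the centre of the underside, z up along the knob.
- square_stamp: A bystander, loose, upright on the table: a stamp with a square aluminium base 56 mm wide and 24 high and a green knob; heights and knob size as on the round stamp. Origin at the centre of the underside. To be left where it is (within 20 mm).
- guide: Wooden wash-up lane fixed to the table: open at its near end, a gate across it, a closed pen behind. Origin on the table in mid-gateway; x runs along the lane from the open end into the pen, y across, z up. Inner width 96 mm; side rails 12 mm thick, 34 mm high, from x = -110 (open end) to 227 mm; end wall's inner face at x = 215 mm. The floor is the level table, white inside the pen.
- gate (a joint): Blue swing gate at the lane's x = 0, a leaf 90 mm long, 4 thick, 32 high. 0 rad = shut across the lane; grows to 1.6 as it swings into the pen (that way only). Upright hinge at the lane's x = 0, y = 46 mm; a weak spring (0.03 to 0.1 N m) shuts it. The round stamp is clear of its sweep with its centre 120 mm or more beyond the gate; it meets the end wall at 184 mm.
There are look-alikes about, which are no part of the job. There is more than one size of the round_stamp; the job needs the middle-sized.

How it is judged:
By the outcome, as a careful person would: the job done as asked, in the order asked, and still so for the second after the job is handed in, with the robot touching nothing.
It also fails if it takes over 38 s, if anything falls off the work surface, if the arm or the gripper's body presses on something with over 40 N, if the wrist force passes 120 N, or if a joint passes its speed limit or range.

### The arm

A 6-joint arm with a two-finger parallel gripper is mounted at the origin on the work surface. World frame = base frame: x ahead of the robot, y to its left, z up, the work surface at z = 0. Lengths are in mm, angles in rad, forces in N, time in s.
With the tool pointing down it reaches from about 400 to 925 mm from the base axis. Payload 3.4 kg.
Tool frame: the origin (TCP) lies midway between the tips of the shut fingers; the grasp point (between the pads) lies 19 mm behind it; z points along the fingers, y is the direction in which the jaws open and shut (so a half turn about z gives the same grasp; the last joint's range is limited). The gripper opens to 85 mm and grips with 20 to 120 N. Pads are 22 mm wide; open, the fingers measure 114 mm over their backs; the gripper's body (76 mm by 85 mm) begins 54 mm behind the grasp point. The pads swing forward as they close: fully open they stand 13 mm farther back than shut.
Start: joints at [1.151, 0.307, 1.506, -0, 1.328, -0.073], TCP at [195.46, 540.765, 231.305] pointing down, gripper open.
Joint ranges: [-3.12, 3.12], [-1.05, 2.28], [0.14, 2.33], [-1.42, 4.57], [0.1, 2.73], [-2.68, 2.68]. Speed limits (rad/s): [2.57, 2.57, 3.14, 3.14, 3.14, 3.14].

### API

Orientations are given as a unit quaternion [w, x, y, z].
In Python, from plant import bot gives the robot as it stands.
- The arm moves only by the tool send_rows, never from a script. Its argument "moves" is a list of rows, each an object with "offset": the shift along the tool's x, y, z in mm, a list of three; "delta_rot": the turn, a rotation vector about the tool's x, y, z in degrees, a list of three. In form: [{"offset": [x, y, z], "delta_rot": [wx, wy, wz]}, ...]. A call has 1 to 8 rows; each row is the pose to reach, as a shift and turn from the pose commanded when the call began, along the tool's axes at that moment; what a row does not reach only later rows make up. A row lasts 1/10 s, in which the tool goes at most 50 mm and 8.59 degrees, less where a joint would pass 70% of its speed; a pose out of reach is approached as far as the arm can. A call with a gripper value outside its range is refused whole. "jaw" is the opening, from 0 (shut) to 1 (fully open), set as the call begins (left out, the last holds). The fingers move at their own pace and stop on an object; the grip force is fixed at half the most. Time passes only in rows, so rows that repeat a pose let the fingers close. It gives the time, the measured TCP pose, the force and the opening at its end, in the units of the state.
- bot.get_state(): the state, without advancing time (a new reading comes with each control period).
- bot.snapshot(name): name is "scene" or "top" or "wrist"; returns the picture (480x640x3 uint8, red, green, blue); there is no depth.
- bot.camera_info(name): a dict with "fx", "fy", "cx", "cy" (pixels), "dist_coeffs" ([k1, k2, p1, p2, k3] as OpenCV has them; the pictures are not rectified), "T" (4x4, takes a point from camera to world coordinates); the wrist camera has in their place "mount" (4x4, takes a point from camera to tool coordinates, whose origin is the TCP and whose axes are the flange's). Camera axes: x right, y down, z forward; pixel columns grow to the right and rows downward; lengths in mm; the calibration is good to about 2 mm. A picture is of the moment at which its call begins: read the wrist's pose just before it. camera_info takes no time and is no camera call.
- bot.hand_in(): hands the job in, once; it reports no verdict.
The state is a dict: "clock": time; "joint_positions": joint angles; "dq": joint speeds; "joint_torque": joint torques, N m; "ee_pos": TCP position; "orientation": TCP orientation; "contact_force": force on the tool from outside, world axes, zero at the start; "ft_torque": the same for the moment, N m; "finger_gap": finger opening in mm.
Only numpy, scipy, OpenCV 4.12 (cv2) and the standard library are available. Lean on these libraries where they do the work, as an engineer would, in place of code of your own. Each camera call takes 0.05 s, during which the arm holds its last target.

## Working session

There is one attempt and no reset: what is moved stays moved. The work goes in short steps, Python scripts to look and compute and a tool call to move; the robot and the scene stay as the last step left them, time stands still between calls to the robot, and variables do not carry over. Pictures are saved under pics/ and viewed, and the job is handed in when it is done.

Besides the shell and the picture viewer there is one more tool, called by a JSON object that holds its "fn" and its "kwargs", one argument or row to a line. send_rows: Moves the arm, as the interface text tells. Its arguments: {"type":"object","properties":{"moves":{"type":"array","items":{"type":"object","properties":{"offset":{"type":"array","items":{"type":"number"}},"delta_rot":{"type":"array","items":{"type":"number"}}}}},"jaw":{"type":"number"}},"required":["moves"]}

```bash
ls; mkdir -p pics; python3 - <<'E'
from plant import bot
import cv2,numpy as np
s=bot.get_state();print(s)
for n in("scene","top"):
    im=bot.snapshot(n);cv2.imwrite(f"pics/{n}0.png",im[:,:,::-1]);c=bot.camera_info(n);print(n,{k:np.round(v,3).tolist() for k,v in c.items()})
print(bot.camera_info("wrist"))
E
```

```text
pics
{'clock': 0.0, 'joint_positions': array([ 1.15048885e+00,  3.07561264e-01,  1.50767351e+00,  1.69462135e-05,
        1.32839438e+00, -7.34897026e-02]), 'dq': array([ 2.26585261e-03, -1.44328949e-03, -4.49818146e-04, -6.78090855e-04,
        4.94151556e-08, -1.54595802e-03]), 'joint_torque': array([ 8.96582715e-04, -4.57547665e+01, -2.51924515e+01, -1.84827145e-04,
        1.34014295e-02,  1.19921191e-05]), 'ee_pos': array([195.17320488, 540.12225074, 230.38771348]), 'orientation': array([-2.56832353e-04,  1.72543027e-01,  9.85001455e-01, -9.85363355e-04]), 'contact_force': array([ 0.58202201, -0.23595746,  0.60024822]), 'ft_torque': array([-0.03680461, -0.00105348, -0.05373323]), 'finger_gap': 85.23915661501447}
scene {'fx': 608.908, 'fy': 608.908, 'cx': 319.791, 'cy': 244.459, 'dist_coeffs': [-0.171, 0.0, 0.0, 0.0, 0.0], 'T': [[0.425, 0.695, -0.579, 1227.008], [0.905, -0.335, 0.263, -508.088], [-0.011, -0.636, -0.772, 968.637], [0.0, 0.0, 0.0, 1.0]]}
top {'fx': 488.463, 'fy': 488.463, 'cx': 320.529, 'cy': 239.21, 'dist_coeffs': [-0.073, 0.0, 0.0, 0.0, 0.0], 'T': [[-0.013, -0.984, 0.177, 355.807], [-1.0, 0.014, 0.008, -190.637], [-0.01, -0.177, -0.984, 964.269], [0.0, 0.0, 0.0, 1.0]]}
{'fx': 426.76681994190136, 'fy': 426.76681994190136, 'cx': 320.2359643990575, 'cy': 240.22888561924745, 'dist_coeffs': array([-0.0014391,  0.       ,  0.       ,  0.       ,  0.       ]), 'mount': array([[-7.34201089e-05, -9.50665107e-01, -3.10219035e-01,
         7.98505494e+01],
       [ 9.99999859e-01, -2.32859576e-04,  4.76925522e-04,
         1.12973655e-01],
       [-5.25633925e-04, -3.10218956e-01,  9.50664990e-01,
        -1.42402220e+02],
       [ 0.00000000e+00,  0.00000000e+00,  0.00000000e+00,
         1.00000000e+00]])}
```

View pics/scene0.png

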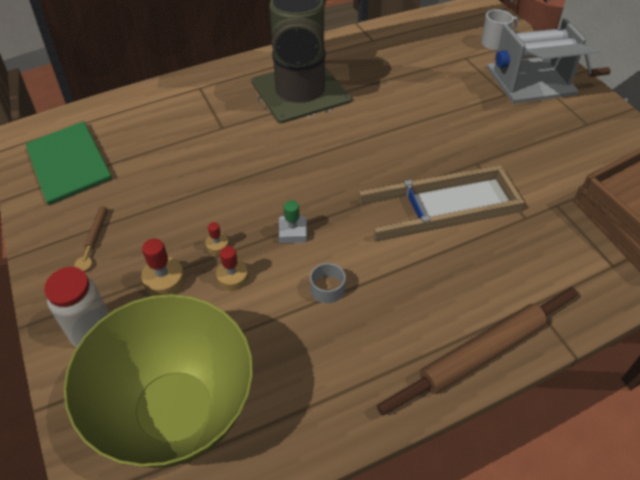

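View pics/top0.png

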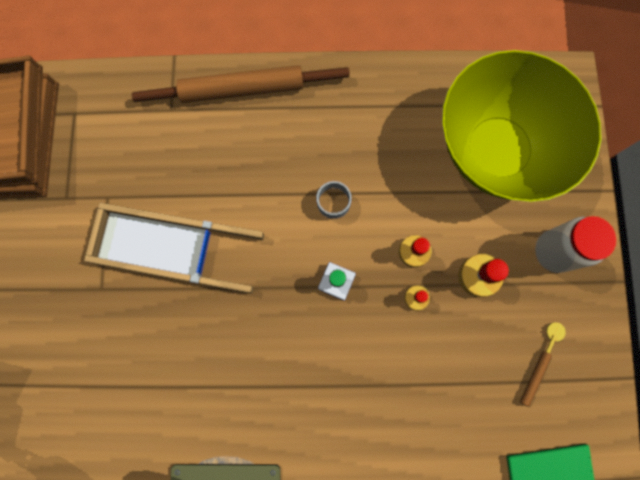

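Top view: three round red-knobbed stamps at (415,250), (484,275) and (417,297), the square one at (338,281), and the lane with its open end at right (~(257,262)) and the blue gate at (204,250). I'll measure the sizes to pick out the middle one.

```bash
cat > h.py <<'E'
import cv2,numpy as np
from plant import bot
def cast(info,px,z,T=None):
    K=np.array([[info['fx'],0,info['cx']],[0,info['fy'],info['cy']],[0,0,1]]);d=np.array(info['dist_coeffs'],float)
    T=np.array(info['T']) if T is None else T
    u=cv2.undistortPoints(np.array(px,float).reshape(-1,1,2),K,d).reshape(-1,2)
    r=np.c_[u,np.ones(len(u))]@T[:3,:3].T;o=T[:3,3]
    return o+r*((z-o[2])/r[:,2])[:,None]
def proj(info,P,T=None):
    K=np.array([[info['fx'],0,info['cx']],[0,info['fy'],info['cy']],[0,0,1]]);d=np.array(info['dist_coeffs'],float)
    T=np.array(info['T']) if T is None else T
    Ti=np.linalg.inv(T)
    return cv2.projectPoints(np.array(P,float).reshape(-1,1,3),cv2.Rodrigues(Ti[:3,:3])[0],Ti[:3,3],K,d)[0].reshape(-1,2)
E
python3 - <<'E'
from h import *
for n in('top','scene'):
    im=cv2.imread(f'pics/{n}0.png');c=bot.camera_info(n);hsv=cv2.cvtColor(im,cv2.COLOR_BGR2HSV)
    for nm,lo,hi,z in(('red',(0,200,90),(6,255,255),86),('brass',(15,150,150),(27,255,255),24),('green',(60,120,60),(80,255,255),86),('blue',(105,150,60),(130,255,255),32),('white',(0,0,165),(180,60,255),0)):
        m=cv2.inRange(hsv,lo,hi)
        cs,_=cv2.findContours(m,cv2.RETR_EXTERNAL,cv2.CHAIN_APPROX_NONE)
        for k in cs:
            a=cv2.contourArea(k)
            if a<60 or a>5000: continue
            P=cast(c,k.reshape(-1,2),z)[:,:2].astype(np.float32)
            (x,y),r=cv2.minEnclosingCircle(P); ce=k.reshape(-1,2).mean(0)
            print(n,nm,ce.round(),a,'world',round(x),round(y),'diam',round(2*r),'rect',[np.round(q) for q in cv2.minAreaRect(P)])
a=cv2.imread('pics/top0.png');b=cv2.imread('pics/scene0.png')
cv2.imwrite('pics/c1.png',np.vstack([cv2.resize(a[190:330,60:520],(800,244),interpolation=2),cv2.resize(b[160:300,130:530],(800,280),interpolation=2)]))
cv2.imwrite('pics/lane.png',cv2.resize(a[190:310,75:275],(800,480),interpolation=2))
E
```

```text
top red [421. 296.] 89.5 world 408 -363 diam 22 rect [array([ 408., -363.]), array([18., 21.]), np.float64(25.0)]
top red [496. 270.] 365.5 world 453 -503 diam 42 rect [array([ 452., -503.]), array([38., 41.]), np.float64(25.0)]
top red [421. 245.] 168.5 world 500 -367 diam 30 rect [array([ 500., -366.]), array([26., 28.]), np.float64(43.0)]
top red [594. 238.] 1375.0 world 510 -693 diam 84 rect [array([ 510., -693.]), array([82., 78.]), np.float64(89.0)]
top brass [  8. 464.] 62.5 world 95 416 diam 48 rect [array([ 95., 416.]), array([39., 37.]), np.float64(3.0)]
top brass [489. 455.] 93.0 world 113 -491 diam 58 rect [array([ 116., -492.]), array([40., 53.]), np.float64(4.0)]
top brass [ 84. 455.] 347.0 world 113 264 diam 116 rect [array([120., 263.]), array([114.,  39.]), np.float64(85.0)]
top brass [460. 453.] 109.0 world 120 -441 diam 69 rect [array([ 124., -433.]), array([37., 67.]), np.float64(60.0)]
top brass [359. 445.] 69.5 world 140 -246 diam 39 rect [array([ 138., -250.]), array([27., 37.]), np.float64(55.0)]
top brass [242. 440.] 74.0 world 149 -37 diam 66 rect [array([15
[... 5260 characters left out ...]
hite [150. 245.] 3913.0 world 523 165 diam 212 rect [array([523., 165.]), array([197.,  90.]), np.float64(79.0)]
scene green [291. 211.] 159.0 world 462 -223 diam 50 rect [array([ 462., -222.]), array([24., 49.]), np.float64(66.0)]
scene green [ 67. 162.] 3864.5 world 98 -612 diam 257 rect [array([  97., -612.]), array([223., 142.]), np.float64(5.0)]
scene blue [414. 203.] 64.0 world 507 40 diam 77 rect [array([507.,  40.]), array([ 8., 76.]), np.float64(78.0)]
scene blue [502.  58.] 126.5 world 135 551 diam 77 rect [array([137., 553.]), array([31., 76.]), np.float64(53.0)]
scene white [460. 198.] 1487.0 world 514 159 diam 176 rect [array([514., 159.]), array([169.,  65.]), np.float64(79.0)]
```

View pics/c1.png

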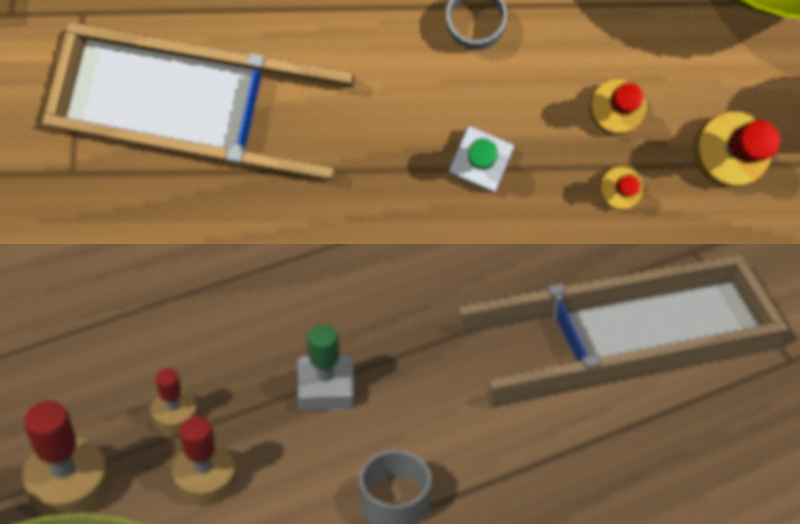

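View pics/lane.png

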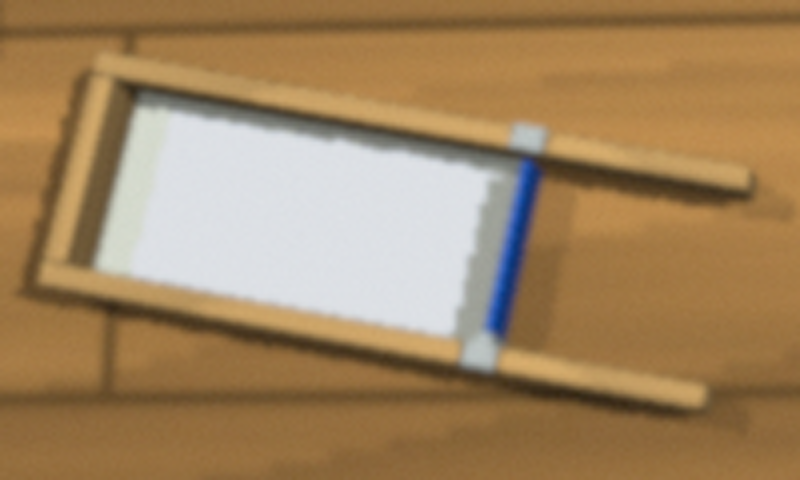

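The enlarged crop confirms three sizes of red-knobbed stamp: the largest at top (484,275), knob ~41 mm; the smallest at (417,297), ~21 mm; and the middle one at (415,250), ~28 mm. The middle one matches the green knob's apparent size, which is the given 32 mm, so (415,250) is the target. Next I'll fit the lane pose and refine the stamp.

```bash
python3 - <<'E'
from h import *
t=bot.camera_info('top');s=bot.camera_info('scene')
print('proj origin/tcp scene',proj(s,[[0,0,0],[195,540,231],[195,540,340]]).round(),'top',proj(t,[[0,0,0],[195,540,231]]).round())
L=np.array([[227,-60],[227,60],[-110,-60],[-110,48],[0,46],[0,-44]],float)
px=np.array([[97,55],[40,266],[753,168],[710,383],[494,335],[533,160]],float)/4+[75,190]-.375
W=cast(t,px,34)[:,:2]; W[4:]=cast(t,px[4:],32)[:,:2]
print(W.round())
def fit(L,W):
    a=L-L.mean(0);b=W-W.mean(0)
    th=np.arctan2((a[:,0]*b[:,1]-a[:,1]*b[:,0]).sum(),(a*b).sum())
    R=np.array([[np.cos(th),-np.sin(th)],[np.sin(th),np.cos(th)]]);o=W.mean(0)-R@L.mean(0)
    return th,R,o
th,R,o=fit(L,W);print('lane yaw',np.degrees(th),'origin',o);print('resid',((W-o)@R-L).round(1))
# scene cross-check: project fitted lane corners
P=[[*(R@np.array(p)+o),34] for p in [(227,-60),(227,60),(-110,-60),(-110,60)]]
im=cv2.imread('pics/scene0.png')
for p in proj(s,P): cv2.drawMarker(im,tuple(int(v) for v in p.round()),(0,255,0),0,6)
P+=[[*(R@np.array(p)+o),34] for p in [(0,48),(0,-48),(-110,48),(-110,-48),(215,48),(215,-48)]]
im2=cv2.imread('pics/top0.png'); big=cv2.resize(im2[190:310,75:275],(800,480),interpolation=2)
for p in proj(t,P): cv2.drawMarker(big,tuple(int(v) for v in ((p-[75,190])*4+1.5).round()),(0,255,0),0,12)
cv2.imwrite('pics/lane2.png',big)
st=im[160:300,330:530];cv2.imwrite('pics/lane3.png',cv2.resize(st,(800,560),interpolation=2))
# scene red knob for middle
hs=cv2.cvtColor(cv2.imread('pics/scene0.png'),cv2.COLOR_BGR2HSV)
m=cv2.inRange(hs,(0,150,60),(8,255,255))|cv2.inRange(hs,(172,150,60),(180,255,255))
m[:, :205]=0;m[:,260:]=0;m[:240]=0;m[290:]=0
ys,xs=np.nonzero(m);print('scene red px',xs.mean(),ys.mean(),len(xs),xs.min(),xs.max(),ys.min(),ys.max())
print('mid-knob at z67',cast(s,[[xs.mean(),ys.mean()]],67).round(1))
print('proj base ctr top',proj(t,[[500,-367,24],[500,-367,86]]).round(1),'scene',proj(s,[[500,-367,24],[500,-367,86]]).round(1))
E
```

```text
proj origin/tcp scene [[300.  91.]
 [527.   5.]
 [536. -35.]] top [[ 226.  519.]
 [-137.  429.]]
[[603. 260.]
 [496. 281.]
 [540. -71.]
 [436. -52.]
 [460.  54.]
 [546.  37.]]
lane yaw 78.545179800263 origin [504.03116986  46.95748414]
resid [[ 1.2  5.6]
 [ 1.2 -5.8]
 [ 1.2  1.3]
 [-0.1 -0.6]
 [-2.1 -1.6]
 [-1.3  1. ]]
scene red px 228.0359477124183 256.51960784313724 306 219 236 245 267
mid-knob at z67 [[ 501.2 -370.9   67. ]]
proj base ctr top [[415.  250.6]
 [421.1 245.3]] scene [[232.5 269.1]
 [228.5 249.1]]
```

View pics/lane2.png

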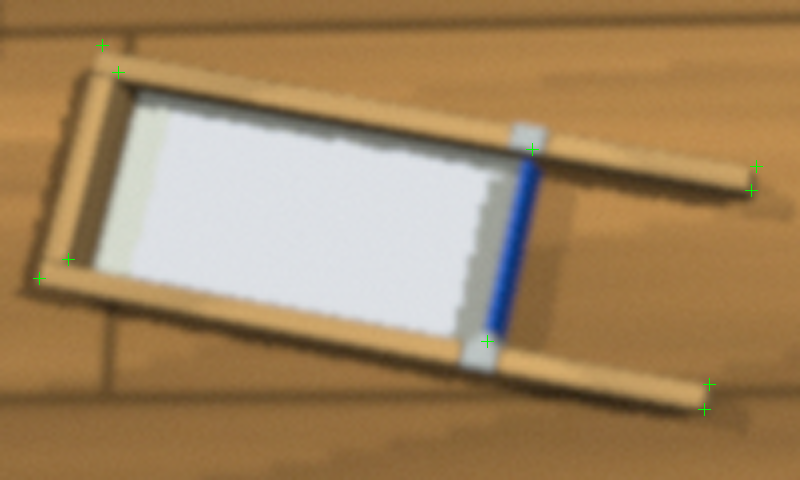

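View pics/lane3.png

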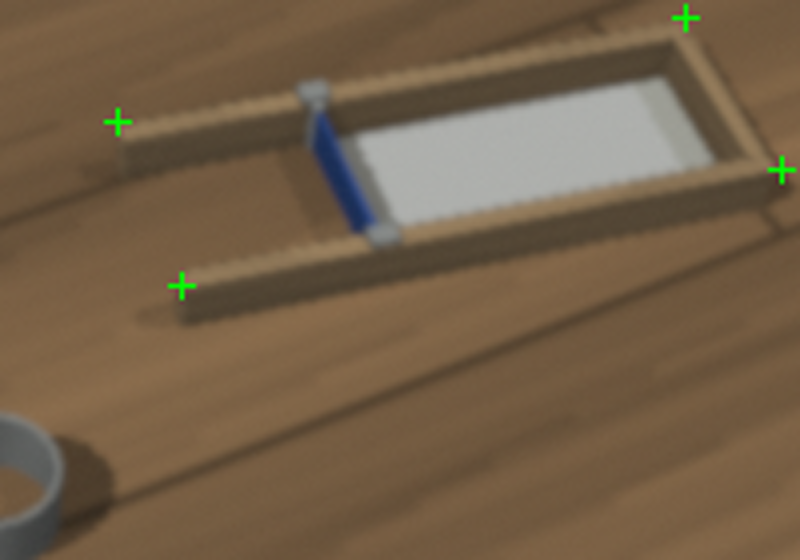

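The fit residual at the far-left corner is a bad click: the top face is ~25 px thick there, so that corner lies lower. I'll refit.

```bash
python3 - <<'E'
from h import *
t=bot.camera_info('top');s=bot.camera_info('scene')
L=np.array([[227,-60],[227,60],[-110,-60],[-110,48],[0,46],[0,-44],[-110,60]],float)
px=np.array([[97,55],[38,287],[753,168],[710,383],[494,335],[533,160],[704,409]],float)/4+[75,190]-.375
W=cast(t,px,34)[:,:2]; W[4:6]=cast(t,px[4:6],32)[:,:2]
a=L-L.mean(0);b=W-W.mean(0)
th=np.arctan2((a[:,0]*b[:,1]-a[:,1]*b[:,0]).sum(),(a*b).sum())
R=np.array([[np.cos(th),-np.sin(th)],[np.sin(th),np.cos(th)]]);o=W.mean(0)-R@L.mean(0)
print('top yaw',np.degrees(th),'origin',o,'resid',((W-o)@R-L).round(1).tolist())
# scene
px=np.array([[685,35],[772,163],[125,128],[182,280]],float)/4+[330,160]-.375
L=np.array([[227,60],[227,-60],[-110,60],[-110,-60]],float)
W=cast(s,px,34)[:,:2]
a=L-L.mean(0);b=W-W.mean(0)
th=np.arctan2((a[:,0]*b[:,1]-a[:,1]*b[:,0]).sum(),(a*b).sum())
R=np.array([[np.cos(th),-np.sin(th)],[np.sin(th),np.cos(th)]]);o=W.mean(0)-R@L.mean(0)
print('scene yaw',np.degrees(th),'origin',o,'resid',((W-o)@R-L).round(1).tolist())
E
```

```text
top yaw 79.3553448534909 origin [502.7960562   47.06508876] resid [[0.5, 1.2], [0.4, 0.1], [0.5, 1.6], [0.7, -0.2], [-1.3, -2.8], [-1.8, -0.2], [1.1, 0.4]]
scene yaw 78.29220256822016 origin [506.51509116  44.69966431] resid [[-5.2, -8.6], [-0.7, 8.0], [3.8, -4.4], [2.2, 4.9]]
```

```bash
cat >> h.py <<'E'
from scipy.spatial.transform import Rotation as Ro
def tool():
    s=bot.get_state();q=s['orientation'];R=Ro.from_quat([q[1],q[2],q[3],q[0]]).as_matrix()
    return s,R,np.array(s['ee_pos'])
def off(*targets):
    s,R,p=tool()
    for g in targets: print(g,'offset',(R.T@(np.array(g,float)-p)).round(1))
    print('clk',s['clock'],'pos',p.round(1),'tool y yaw',np.degrees(np.arctan2(R[1,1],R[0,1])).round(2),'tilt',(R[:,2]).round(3),'F',np.round(s['contact_force'],1),'gap',round(s['finger_gap'],1),'q',np.round(s['joint_positions'],2))
LO=np.array([503.,47.]);LY=np.radians(79.3)
LR=np.array([[np.cos(LY),-np.sin(LY)],[np.sin(LY),np.cos(LY)]])
def lane(x,y,z): return [*(LO+LR@np.array([x,y])).round(1),z]
E
python3 - <<'E'
from h import *
off([560,200,230],[500,-368,230])
E
```

```text
[560, 200, 230] offset [-458.7 -195.9    0.8]
[500, -368, 230] offset [-595.4 -750.5    1.8]
clk 0.1 pos [195.2 540.2 230.5] tool y yaw 70.13 tilt [-0.001 -0.002 -1.   ] F [ 0.7  0.3 -0.6] gap 85.9 q [ 1.15  0.31  1.51  0.    1.33 -0.07]
```

{"fn": "send_rows", "kwargs": {
  "moves": [
    {"offset": [-459, -196, 0], "delta_rot": [0, 0, 0]},
    {"offset": [-459, -196, 0], "delta_rot": [0, 0, 0]},
    {"offset": [-459, -196, 0], "delta_rot": [0, 0, 0]},
    {"offset": [-459, -196, 0], "delta_rot": [0, 0, 0]},
    {"offset": [-459, -196, 0], "delta_rot": [0, 0, 0]},
    {"offset": [-459, -196, 0], "delta_rot": [0, 0, 0]},
    {"offset": [-459, -196, 0], "delta_rot": [0, 0, -9]},
    {"offset": [-459, -196, 0], "delta_rot": [0, 0, -9]}
  ],
  "jaw": 1
}}

```text
clock: 0.9
ee_pos: [485.7, 269.4, 231.0]
orientation: [-0.0, 0.093, 0.996, -0.0]
contact_force: [0.0, 0.9, 0.2]
finger_gap: 85.6
```

```bash
python3 - <<'E'
from h import *
off([500,-368,200])
E
```

```text
[500, -368, 200] offset [-132.2 -623.8   30.9]
clk 0.9 pos [485.7 269.4 231. ] tool y yaw 79.32 tilt [-0.001  0.    -1.   ] F [0.  0.9 0.2] gap 85.6 q [ 0.43  0.28  1.55  0.    1.32 -0.95]
```

{"fn": "send_rows", "kwargs": {
  "moves": [
    {"offset": [-132, -624, 0], "delta_rot": [0, 0, 0]},
    {"offset": [-132, -624, 0], "delta_rot": [0, 0, 0]},
    {"offset": [-132, -624, 0], "delta_rot": [0, 0, 0]},
    {"offset": [-132, -624, 0], "delta_rot": [0, 0, 0]},
    {"offset": [-132, -624, 0], "delta_rot": [0, 0, 0]},
    {"offset": [-132, -624, 0], "delta_rot": [0, 0, 0]},
    {"offset": [-132, -624, 0], "delta_rot": [0, 0, 0]},
    {"offset": [-132, -624, 0], "delta_rot": [0, 0, 0]}
  ]
}}

```text
clock: 1.7
ee_pos: [491.9, -130.9, 231.1]
orientation: [-0.0, 0.095, 0.995, 0.0]
contact_force: [0.0, 0.4, -0.6]
finger_gap: 85.7
```

```bash
python3 - <<'E'
from h import *
off([500,-368,210])
E
```

```text
[500, -368, 210] offset [ -52.7 -231.4   21. ]
clk 1.7 pos [ 491.9 -130.9  231.1] tool y yaw 79.12 tilt [-0.  0. -1.] F [ 0.   0.4 -0.6] gap 85.7 q [-0.34  0.22  1.64  0.    1.29 -1.72]
```

{"fn": "send_rows", "kwargs": {
  "moves": [
    {"offset": [-53, -231, 0], "delta_rot": [0, 0, 0]},
    {"offset": [-53, -231, 0], "delta_rot": [0, 0, 0]},
    {"offset": [-53, -231, 0], "delta_rot": [0, 0, 0]},
    {"offset": [-53, -231, 0], "delta_rot": [0, 0, 0]},
    {"offset": [-53, -231, 0], "delta_rot": [0, 0, 0]},
    {"offset": [-53, -231, 0], "delta_rot": [0, 0, 0]}
  ]
}}

```text
clock: 2.3
ee_pos: [500.8, -371.3, 230.3]
orientation: [0.0, 0.097, 0.995, -0.001]
contact_force: [0.3, 0.5, -1.2]
finger_gap: 85.6
```

```bash
python3 - <<'E'
from h import *
off([500,-368,48])
s,R,p=tool();im=bot.snapshot('wrist');cv2.imwrite('pics/w1.png',im[:,:,::-1])
c=bot.camera_info('wrist');T=np.eye(4);T[:3,:3]=R;T[:3,3]=p;T=T@np.array(c['mount']);np.save('T1.npy',T)
hs=cv2.cvtColor(im,cv2.COLOR_RGB2HSV)
m=cv2.inRange(hs,(0,170,60),(8,255,255))|cv2.inRange(hs,(174,170,60),(180,255,255))
for k in cv2.findContours(m,0,2)[0]:
    if cv2.contourArea(k)>150:
        k=k.reshape(-1,2);P=cast(c,k,86,T)[:,:2].astype(np.float32)
        # top face: use topmost disk via min enclosing in world
        print(k.min(0),k.max(0),cv2.minEnclosingCircle(P))
print(proj(c,[[500,-368,86],[500,-368,24],[516,-368,86],[484,-368,86]],T).round(1))
E
```

```text
[500, -368, 48] offset [  1.5   3.5 182.3]
clk 2.3 pos [ 500.8 -371.3  230.3] tool y yaw 78.86 tilt [-0.    -0.002 -1.   ] F [ 0.3  0.5 -1.2] gap 85.6 q [-0.7   0.37  1.4  -0.    1.36 -2.08]
[302 192] [344 241] ((498.12872314453125, -369.2359924316406), 17.738039016723633)
[ 76 154] [164 225] ((452.0899963378906, -500.3064270019531), 31.708635330200195)
[281  69] [314 104] ((411.5226745605469, -368.586669921875), 10.820099830627441)
[[324.8 219.4]
 [324.2 199.7]
 [329.1 240.8]
 [320.3 197.2]]
```

View pics/w1.png

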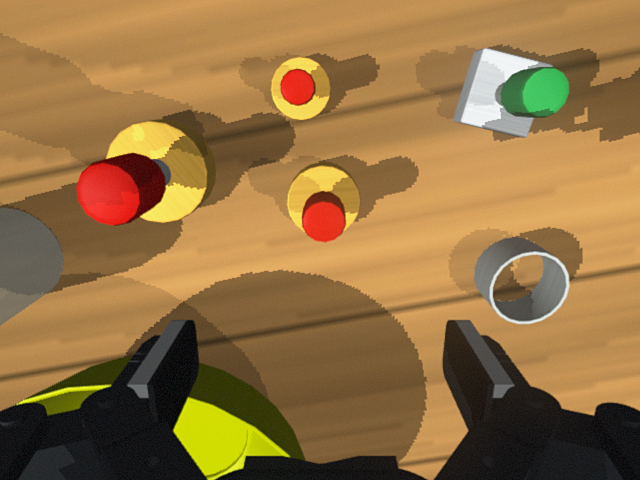

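The wrist view shows the middle stamp with its knob top centred at ~(324,220). The prediction for (500,-368) is (325,219), and the knob diameter of ~42 px matches 32 mm. I'll descend and grip.

{"fn": "send_rows", "kwargs": {
  "moves": [
    {"offset": [1.5, 3.5, 50], "delta_rot": [0, 0, 0]},
    {"offset": [1.5, 3.5, 100], "delta_rot": [0, 0, 0]},
    {"offset": [1.5, 3.5, 140], "delta_rot": [0, 0, 0]},
    {"offset": [1.5, 3.5, 165], "delta_rot": [0, 0, 0]},
    {"offset": [1.5, 3.5, 185], "delta_rot": [0, 0, 0]},
    {"offset": [1.5, 3.5, 185], "delta_rot": [0, 0, 0]},
    {"offset": [1.5, 3.5, 185], "delta_rot": [0, 0, 0]}
  ]
}}

```text
clock: 3.05
ee_pos: [500.2, -360.9, 46.3]
orientation: [-0.001, 0.094, 0.996, 0.0]
contact_force: [-0.8, 0.2, 0.4]
finger_gap: 85.3
```

{"fn": "send_rows", "kwargs": {
  "moves": [
    {"offset": [0, 0, 0], "delta_rot": [0, 0, 0]},
    {"offset": [0, 0, 0], "delta_rot": [0, 0, 0]},
    {"offset": [0, 0, 0], "delta_rot": [0, 0, 0]},
    {"offset": [0, 0, 0], "delta_rot": [0, 0, 0]},
    {"offset": [0, 0, 0], "delta_rot": [0, 0, 0]},
    {"offset": [0, 0, 0], "delta_rot": [0, 0, 0]},
    {"offset": [0, 0, 0], "delta_rot": [0, 0, 0]},
    {"offset": [0, 0, 0], "delta_rot": [0, 0, 0]}
  ],
  "jaw": 0
}}

```text
clock: 3.85
ee_pos: [500.9, -363.0, 47.7]
orientation: [0.001, 0.095, 0.995, -0.001]
contact_force: [-1.2, -0.8, 6.1]
finger_gap: 30.6
```

```bash
python3 - <<'E'
from h import *
print(lane(-85,0,45),lane(-85,0,100))
off([500,-368,145],lane(-85,0,145))
E
```

```text
[np.float64(487.2), np.float64(-36.5), 45] [np.float64(487.2), np.float64(-36.5), 100]
[500, -368, 145] offset [ -0.2  -5.2 -97.3]
[np.float64(487.2), np.float64(-36.5), 145] offset [ 74.9 317.9 -97.9]
clk 3.85 pos [ 500.9 -363.    47.7] tool y yaw 79.12 tilt [ 0.002 -0.002 -1.   ] F [-1.2 -0.8  6.1] gap 30.6 q [-0.7   0.54  1.63 -0.    0.97 -2.08]
```

{"fn": "send_rows", "kwargs": {
  "moves": [
    {"offset": [0, 0, -20], "delta_rot": [0, 0, 0]},
    {"offset": [0, 0, -60], "delta_rot": [0, 0, 0]},
    {"offset": [0, 0, -110], "delta_rot": [0, 0, 0]},
    {"offset": [0, 0, -120], "delta_rot": [0, 0, 0]},
    {"offset": [0, 0, -120], "delta_rot": [0, 0, 0]}
  ]
}}

```text
clock: 4.35
ee_pos: [501.4, -363.1, 168.9]
orientation: [0.002, 0.095, 0.995, -0.001]
contact_force: [-0.9, -1.0, -2.1]
finger_gap: 30.9
```

```bash
python3 - <<'E'
from h import *
off(lane(-85,0,165))
im=bot.snapshot('scene');im2=bot.snapshot('wrist')
cv2.imwrite('pics/s2.png',np.hstack([cv2.resize(im,(400,300)),cv2.resize(im2,(400,300))])[:,:,::-1])
E
```

```text
[np.float64(487.2), np.float64(-36.5), 165] offset [ 75.6 318.    2.8]
clk 4.35 pos [ 501.4 -363.1  168.9] tool y yaw 79.13 tilt [ 0.004 -0.003 -1.   ] F [-0.9 -1.  -2.1] gap 30.9 q [-0.7   0.41  1.5   0.    1.22 -2.08]
```

View pics/s2.png

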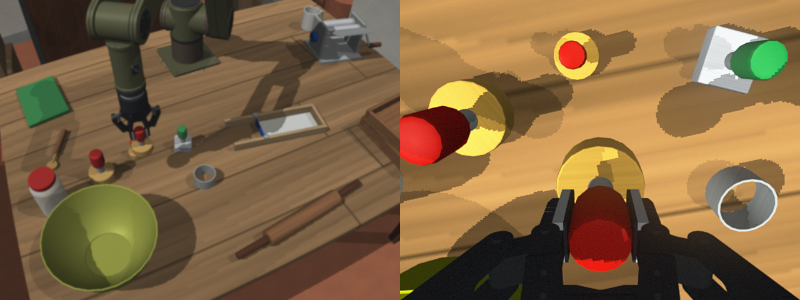

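The stamp is lifted and held upright (wrist crop: knob between the pads at (600,230) in the composite). Now over to the lane mouth.

{"fn": "send_rows", "kwargs": {
  "moves": [
    {"offset": [76, 326, 0], "delta_rot": [0, 0, 0]},
    {"offset": [76, 326, 0], "delta_rot": [0, 0, 0]},
    {"offset": [76, 326, 0], "delta_rot": [0, 0, 0]},
    {"offset": [76, 326, 0], "delta_rot": [0, 0, 0]},
    {"offset": [76, 326, 0], "delta_rot": [0, 0, 0]},
    {"offset": [76, 326, 0], "delta_rot": [0, 0, 0]},
    {"offset": [76, 326, 0], "delta_rot": [0, 0, 0]},
    {"offset": [76, 326, 0], "delta_rot": [0, 0, 0]}
  ]
}}

```text
clock: 5.25
ee_pos: [483.9, -23.2, 163.8]
orientation: [-0.003, 0.092, 0.996, 0.001]
contact_force: [-0.3, -1.3, -1.3]
finger_gap: 30.8
```

```bash
python3 - <<'E'
from h import *
s,R,p=tool();im2=bot.snapshot('wrist');im=bot.snapshot('top')
off(lane(-75,0,165))
c=bot.camera_info('wrist');T=np.eye(4);T[:3,:3]=R;T[:3,3]=p;T=T@np.array(c['mount'])
b=im2[:,:,::-1].copy()
for q in proj(c,[lane(-110,48,34),lane(-110,-48,34),lane(0,48,34),lane(0,-48,34),lane(215,48,34),lane(215,-48,34)],T): cv2.drawMarker(b,tuple(int(v) for v in q.round()),(0,0,255),0,12)
cv2.imwrite('pics/w3.png',b);cv2.imwrite('pics/t3.png',im[:,:,::-1])
E
```

```text
[np.float64(489.1), np.float64(-26.7), 165] offset [-3.6  0.8 -0.6]
clk 5.35 pos [485.4 -26.8 164.4] tool y yaw 79.28 tilt [-0.004  0.    -1.   ] F [ 0.1 -0.2 -2.1] gap 30.8 q [-0.14  0.25  1.78 -0.    1.12 -1.52]
```

View pics/w3.png

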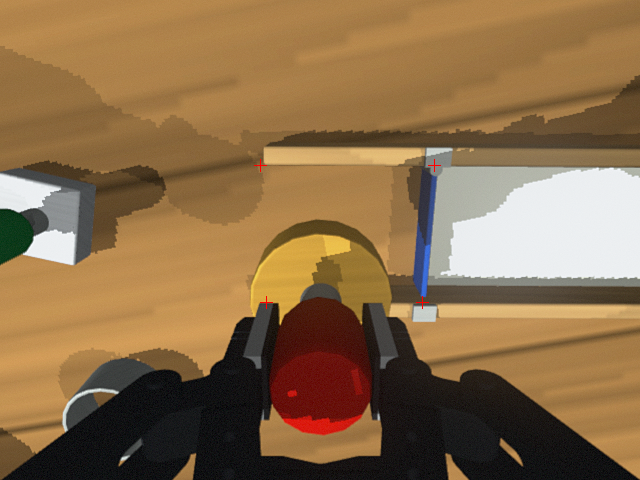

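View pics/t3.png

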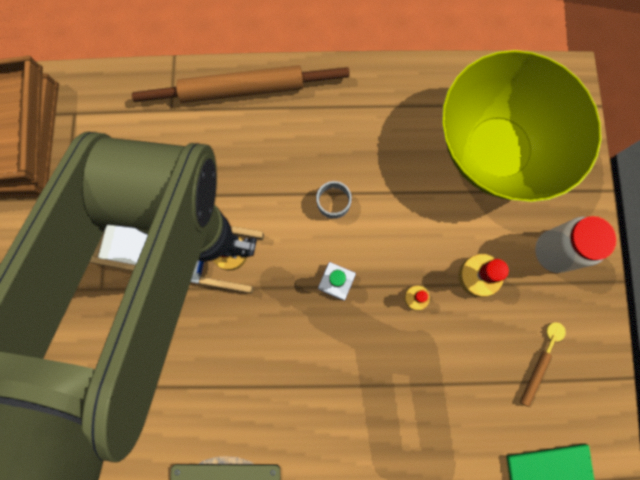

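The wrist overlay matches: lane corner markers at (262,165), (434,166) and (422,303) sit on the rail and post edges. Lowering into the lane mouth.

{"fn": "send_rows", "kwargs": {
  "moves": [
    {"offset": [-3, 0, 40], "delta_rot": [0, 0, 0]},
    {"offset": [-3, 0, 80], "delta_rot": [0, 0, 0]},
    {"offset": [-3, 0, 100], "delta_rot": [0, 0, 0]},
    {"offset": [-3, 0, 110], "delta_rot": [0, 0, 0]},
    {"offset": [-3, 0, 115], "delta_rot": [0, 0, 0]},
    {"offset": [-3, 0, 117], "delta_rot": [0, 0, 0]},
    {"offset": [-3, 0, 117], "delta_rot": [0, 0, 0]},
    {"offset": [-3, 0, 117], "delta_rot": [0, 0, 0]}
  ]
}}

```text
clock: 6.15
ee_pos: [490.9, -28.5, 50.3]
orientation: [0.001, 0.095, 0.995, -0.0]
contact_force: [-0.5, 0.8, -1.3]
finger_gap: 30.5
```

```bash
python3 - <<'E'
from h import *
off(lane(-75,0,48),lane(152,0,48))
im2=bot.snapshot('wrist');cv2.imwrite('pics/w4.png',im2[:,:,::-1]);off()
E
```

```text
[np.float64(489.1), np.float64(-26.7), 48] offset [2.1 1.4 2.3]
[np.float64(531.2), np.float64(196.4), 48] offset [  2.9 228.4   2.3]
clk 6.15 pos [490.9 -28.5  50.3] tool y yaw 79.12 tilt [ 0.002 -0.    -1.   ] F [-0.5  0.8 -1.3] gap 30.5 q [-0.14  0.41  1.91 -0.    0.82 -1.52]
clk 6.2 pos [490.9 -28.4  50.3] tool y yaw 79.13 tilt [ 0.002 -0.    -1.   ] F [-0.1  0.6 -1.7] gap 30.7 q [-0.14  0.41  1.91 -0.    0.82 -1.52]
```

View pics/w4.png

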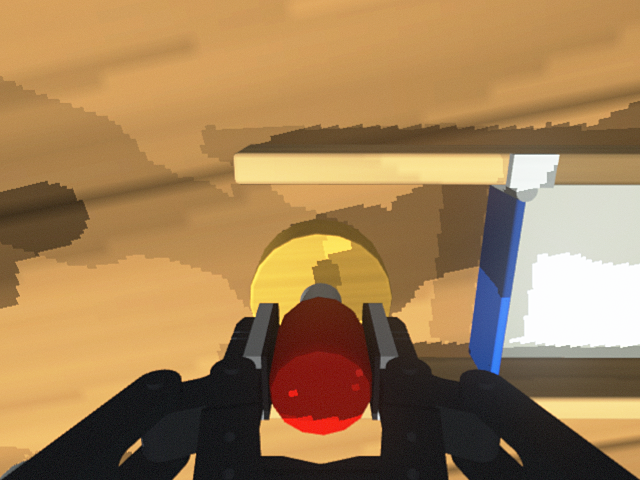

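Fz still reads the stamp's weight, so it hangs ~2-3 mm above the table. I'll lower until it touches.

{"fn": "send_rows", "kwargs": {
  "moves": [
    {"offset": [2, 1, 1], "delta_rot": [0, 0, 0]},
    {"offset": [2, 1, 2], "delta_rot": [0, 0, 0]},
    {"offset": [2, 1, 2.5], "delta_rot": [0, 0, 0]},
    {"offset": [2, 1, 2.5], "delta_rot": [0, 0, 0]}
  ]
}}

```text
clock: 6.6
ee_pos: [488.1, -26.6, 47.6]
orientation: [0.0, 0.095, 0.996, 0.0]
contact_force: [-2.8, 0.4, 6.9]
finger_gap: 30.7
```

{"fn": "send_rows", "kwargs": {
  "moves": [
    {"offset": [0, 0, 0.5], "delta_rot": [0, 0, 0]},
    {"offset": [0, 0, 0.5], "delta_rot": [0, 0, 0]}
  ]
}}

```text
clock: 6.8
ee_pos: [488.1, -26.6, 47.6]
orientation: [0.0, 0.095, 0.996, 0.0]
contact_force: [-2.8, 0.7, 10.4]
finger_gap: 30.8
```

It's on the table. I'll let it stand free, then regrip so it sits flat.

{"fn": "send_rows", "kwargs": {
  "moves": [
    {"offset": [0, 0, 0], "delta_rot": [0, 0, 0]},
    {"offset": [0, 0, 0], "delta_rot": [0, 0, 0]},
    {"offset": [0, 0, 0], "delta_rot": [0, 0, 0]},
    {"offset": [0, 0, 0], "delta_rot": [0, 0, 0]},
    {"offset": [0, 0, 0], "delta_rot": [0, 0, 0]}
  ],
  "jaw": 0.6
}}

```text
clock: 7.3
ee_pos: [488.2, -26.8, 46.2]
orientation: [-0.0, 0.095, 0.996, 0.0]
contact_force: [0.1, -0.5, 0.8]
finger_gap: 51.2
```

{"fn": "send_rows", "kwargs": {
  "moves": [
    {"offset": [0, 0, 0], "delta_rot": [0, 0, 0]},
    {"offset": [0, 0, 0], "delta_rot": [0, 0, 0]},
    {"offset": [0, 0, 0], "delta_rot": [0, 0, 0]},
    {"offset": [0, 0, 0], "delta_rot": [0, 0, 0]},
    {"offset": [0, 0, 0], "delta_rot": [0, 0, 0]},
    {"offset": [0, 0, 0], "delta_rot": [0, 0, 0]}
  ],
  "jaw": 0
}}

```text
clock: 7.9
ee_pos: [488.3, -26.8, 46.4]
orientation: [0.0, 0.095, 0.996, 0.0]
contact_force: [-1.6, 0.3, 1.0]
finger_gap: 30.4
```

```bash
python3 - <<'E'
from h import *
off(lane(-75,0,47),lane(155,0,47))
E
```

```text
[np.float64(489.1), np.float64(-26.7), 47] offset [-0.7  0.2 -0.6]
[np.float64(531.8), np.float64(199.3), 47] offset [-1.000e-01  2.302e+02 -6.000e-01]
clk 7.9 pos [488.3 -26.8  46.4] tool y yaw 79.13 tilt [ 0.  0. -1.] F [-1.6  0.3  1. ] gap 30.4 q [-0.14  0.41  1.92  0.    0.81 -1.52]
```

{"fn": "send_rows", "kwargs": {
  "moves": [
    {"offset": [0, 8, 0.3], "delta_rot": [0, 0, 0]},
    {"offset": [0, 20, 0.3], "delta_rot": [0, 0, 0]},
    {"offset": [0, 32, 0.3], "delta_rot": [0, 0, 0]},
    {"offset": [0, 44, 0.3], "delta_rot": [0, 0, 0]},
    {"offset": [0, 56, 0.3], "delta_rot": [0, 0, 0]},
    {"offset": [0, 68, 0.3], "delta_rot": [0, 0, 0]},
    {"offset": [0, 80, 0.3], "delta_rot": [0, 0, 0]},
    {"offset": [0, 80, 0.3], "delta_rot": [0, 0, 0]}
  ]
}}

```text
clock: 8.7
ee_pos: [504.2, 53.5, 46.3]
orientation: [0.001, 0.094, 0.996, 0.0]
contact_force: [0.3, 0.9, 6.2]
finger_gap: 30.9
```

```bash
python3 - <<'E'
from h import *
off(lane(155,0,47))
im2=bot.snapshot('wrist');cv2.imwrite('pics/w5.png',im2[:,:,::-1])
E
```

```text
[np.float64(531.8), np.float64(199.3), 47] offset [ 1.000e-01  1.484e+02 -5.000e-01]
clk 8.7 pos [504.2  53.5  46.3] tool y yaw 79.22 tilt [ 0.001  0.001 -1.   ] F [0.3 0.9 6.2] gap 30.9 q [ 0.02  0.43  1.88  0.    0.83 -1.36]
```

View pics/w5.png

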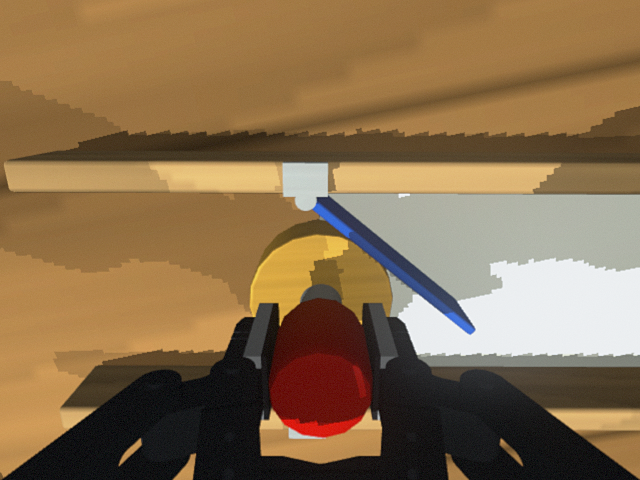

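The gate is swinging open into the pen: leaf from (318,200) to (472,330), stamp in the gateway, forces small. Continuing.

{"fn": "send_rows", "kwargs": {
  "moves": [
    {"offset": [0, 12, 0], "delta_rot": [0, 0, 0]},
    {"offset": [0, 24, 0], "delta_rot": [0, 0, 0]},
    {"offset": [0, 36, 0], "delta_rot": [0, 0, 0]},
    {"offset": [0, 48, 0], "delta_rot": [0, 0, 0]},
    {"offset": [0, 60, 0], "delta_rot": [0, 0, 0]},
    {"offset": [0, 72, 0], "delta_rot": [0, 0, 0]},
    {"offset": [0, 84, 0], "delta_rot": [0, 0, 0]},
    {"offset": [0, 84, 0], "delta_rot": [0, 0, 0]}
  ]
}}

```text
clock: 9.55
ee_pos: [520.1, 136.2, 46.4]
orientation: [0.001, 0.094, 0.996, 0.001]
contact_force: [0.5, 1.9, 5.5]
finger_gap: 30.7
```

{"fn": "send_rows", "kwargs": {
  "moves": [
    {"offset": [0, 12, 0], "delta_rot": [0, 0, 0]},
    {"offset": [0, 24, 0], "delta_rot": [0, 0, 0]},
    {"offset": [0, 36, 0], "delta_rot": [0, 0, 0]},
    {"offset": [0, 48, 0], "delta_rot": [0, 0, 0]},
    {"offset": [0, 58, 0], "delta_rot": [0, 0, 0]},
    {"offset": [0, 64, 0], "delta_rot": [0, 0, 0]},
    {"offset": [0, 64, 0], "delta_rot": [0, 0, 0]},
    {"offset": [0, 64, 0], "delta_rot": [0, 0, 0]}
  ]
}}

```text
clock: 10.35
ee_pos: [531.0, 197.8, 46.4]
orientation: [-0.0, 0.094, 0.996, 0.0]
contact_force: [-0.7, -0.2, 6.0]
finger_gap: 30.7
```

```bash
python3 - <<'E'
from h import *
off(lane(155,0,47))
s,R,p=tool();print('lane xy',LR.T@(p[:2]-LO))
im2=bot.snapshot('wrist');cv2.imwrite('pics/w6.png',im2[:,:,::-1])
E
```

```text
[np.float64(531.8), np.float64(199.3), 47] offset [-0.5  1.6 -0.6]
clk 10.35 pos [531.  197.8  46.4] tool y yaw 79.17 tilt [ 0.     0.001 -1.   ] F [-0.7 -0.2  6. ] gap 30.7 q [ 0.28  0.49  1.75  0.    0.9  -1.1 ]
lane xy [153.38931334   0.4941107 ]
```

View pics/w6.png

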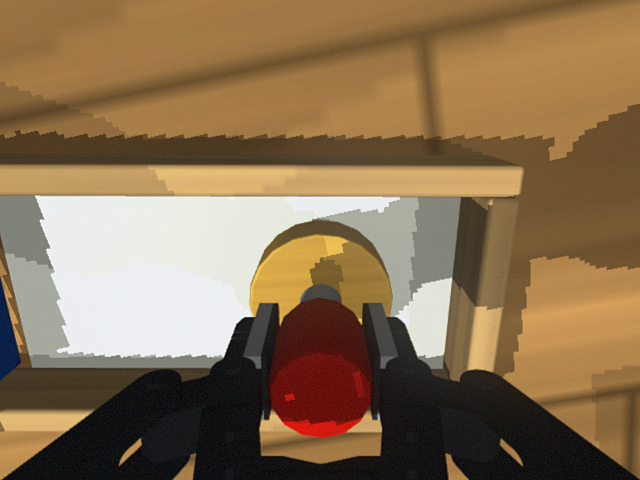

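The stamp is at lane x ≈ 153, clear of the gate's sweep and the end wall. Releasing and lifting straight up.

{"fn": "send_rows", "kwargs": {
  "moves": [
    {"offset": [0, 0, 0], "delta_rot": [0, 0, 0]},
    {"offset": [0, 0, 0], "delta_rot": [0, 0, 0]},
    {"offset": [0, 0, 0], "delta_rot": [0, 0, 0]},
    {"offset": [0, 0, 0], "delta_rot": [0, 0, 0]},
    {"offset": [0, 0, 0], "delta_rot": [0, 0, 0]},
    {"offset": [0, 0, 0], "delta_rot": [0, 0, 0]}
  ],
  "jaw": 0.7
}}

```text
clock: 11.0
ee_pos: [531.2, 197.1, 45.9]
orientation: [-0.0, 0.095, 0.995, 0.0]
contact_force: [0.2, -0.5, -0.1]
finger_gap: 59.7
```

{"fn": "send_rows", "kwargs": {
  "moves": [
    {"offset": [0, 0, -10], "delta_rot": [0, 0, 0]},
    {"offset": [0, 0, -30], "delta_rot": [0, 0, 0]},
    {"offset": [0, 0, -70], "delta_rot": [0, 0, 0]},
    {"offset": [0, 0, -110], "delta_rot": [0, 0, 0]},
    {"offset": [0, 0, -150], "delta_rot": [0, 0, 0]},
    {"offset": [0, 0, -180], "delta_rot": [0, 0, 0]},
    {"offset": [0, -50, -180], "delta_rot": [0, 0, 0]},
    {"offset": [0, -100, -180], "delta_rot": [0, 0, 0]}
  ]
}}

```text
clock: 11.8
ee_pos: [513.4, 99.0, 228.5]
orientation: [0.002, 0.093, 0.996, 0.0]
contact_force: [1.1, -0.2, 0.2]
finger_gap: 59.7
```

{"fn": "send_rows", "kwargs": {
  "moves": [
    {"offset": [0, 0, 0], "delta_rot": [0, 0, 0]},
    {"offset": [0, 0, 0], "delta_rot": [0, 0, 0]},
    {"offset": [0, 0, 0], "delta_rot": [0, 0, 0]}
  ]
}}

```text
clock: 12.1
ee_pos: [512.6, 99.4, 226.5]
orientation: [0.0, 0.095, 0.995, 0.0]
contact_force: [0.7, 0.1, 0.1]
finger_gap: 59.7
```

```bash
python3 - <<'E'
from h import *
s,R,p=tool();im=bot.snapshot('wrist');sc=bot.snapshot('scene');off()
c=bot.camera_info('wrist');T=np.eye(4);T[:3,:3]=R;T[:3,3]=p;T=T@np.array(c['mount'])
hs=cv2.cvtColor(im,cv2.COLOR_RGB2HSV)
m=cv2.inRange(hs,(0,170,60),(8,255,255))|cv2.inRange(hs,(174,170,60),(180,255,255))
for k in cv2.findContours(m,0,2)[0]:
    if cv2.contourArea(k)>150:
        k=k.reshape(-1,2);(x,y),r=cv2.minEnclosingCircle(cast(c,k,86,T)[:,:2].astype(np.float32));print('red lane',LR.T@(np.array([x,y])-LO),r)
m=cv2.inRange(hs,(105,150,40),(130,255,255));k=max(cv2.findContours(m,0,2)[0],key=cv2.contourArea).reshape(-1,2)
W=cast(c,k,20,T)[:,:2];Q=(W-LO)@LR;print('gate lane extents',Q.min(0),Q.max(0))
cs=bot.camera_info('scene');hs=cv2.cvtColor(sc,cv2.COLOR_RGB2HSV);g=cv2.inRange(hs,(60,120,60),(80,255,255));g[:, :250]=0;g[:,330:]=0;ys,xs=np.nonzero(g);print('green scene',xs.mean(),ys.mean(),'before 291,211')
cv2.imwrite('pics/f.png',np.vstack([cv2.resize(im,(400,300)),cv2.resize(sc[140:260,330:530],(400,240),interpolation=2)])[:,:,::-1])
E
```

```text
clk 12.2 pos [512.7  99.9 226.1] tool y yaw 79.2 tilt [ 0.  0. -1.] F [0.  0.8 0.1] gap 59.9 q [ 0.11  0.24  1.62  0.    1.28 -1.27]
red lane [151.68539499  -0.62865633] 15.557358741760254
gate lane extents [ -2.70287996 -48.2166546 ] [ 4.85749786 41.78010257]
green scene 290.8191489361702 210.1968085106383 before 291,211
```

View pics/f.png

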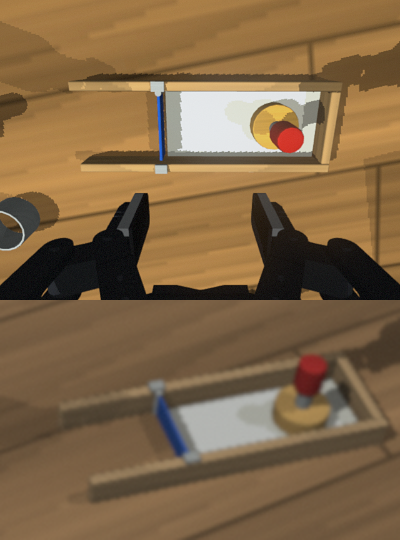

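Both views show the stamp upright in the pen with its knob at lane (152, -1), the gate shut straight across at (160,125), and nothing touching the robot.

```bash
python3 -c "
from plant import bot
print(bot.hand_in())"
```

```text
the job is handed in; nothing more can be done
None
```

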